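Hang the clay-cutting bow on the drying stand

TASK

Lift the clay-cutting bow out of its wooden rest and hang it on the stand: pass its loop over the free end of the horizontal bar and let the handle down on the bar, the bar between the two small blocks under the handle, so that it hangs straight and still. The bar's height was set by hand and is not known beforehand: find it. Be gentle: press only lightly on the stand, lower the bow softly without dropping it, do not knock the thin blade against the stand, and leave the trough, pot and modelling tool where they are.

Things in the scene. Friction and masses are not known exactly. Their poses are not given: they have to be found in the camera images.
- bow: Clay-cutting bow, a rigid closed loop, 0.3 kg: wooden handle on top, two 10 mm steel arms (y = -66 and +66 mm), thin blade below. 160 mm wide (y), 131 mm tall (z), 20 mm thick (x). Origin: middle of the underside of the blade, its lowest part; y along the handle, x through the loop. Clear loop between blade and handle 85 mm high. Its weight is well below the handle. May lean 4 degrees in the rest.
- blade: The thin steel blade that closes the bow at the bottom, fixed to the bow: 3 mm thick (x), 128 mm long (y), 10 mm high (z), origin in the middle of its underside (same as the bow's).
- rest: Fixed light-wood rest, 90 x 200 mm (x, y), 52 mm high, with a groove along y 15 mm wide, 164 mm long, its floor 12 mm above the table. Origin: centre of the underside. The bow stands in the groove, its frame along the groove; it must be lifted straight up by 45 mm or more to come free.
- stand: Drying stand, fixed. Origin on the table under the bar; x along the bar to the post, z up. Foot plate 12 mm high, post up to 38 mm thick at x = 95 mm, on it a level steel bar 16 mm thick along x, at y = 0, from the post to its free end at x = -83 mm. TOP of the bar 160 to 250 mm above the table: not reported. A springy bar: gives about 1 mm per 2 N at x = 0, where the bow hangs best.
- trough: Bystander: white plaster trough, 100 x 220 x 70 mm, origin centre of the underside.
- pot: Bystander: terracotta cup, 76 mm in diameter, 75 mm tall, origin centre of the underside.
- modeller: Bystander: wooden modelling tool with a flat steel tip, 188 mm long (x from -75 to +113 mm), 16 mm wide, 10 mm high, lying on the table; origin on its underside.
- bow_grip (a point): Where to pinch the bow: middle of the handle, 120 mm above the bow's origin, same axes. The handle is 20 mm thick (x), 160 mm long (y) and 36 mm high, from 25 mm below to 11 mm above this point. Pinch across x from above; fingertips reaching lower than 25 mm below this point will meet the bar when the bow is set down.
- bow_seat (a point): Middle of the handle's underside, 95 mm above the bow's origin, same axes: what comes to lie on the bar. On either side (y) a wooden block 16 mm wide hangs 11 mm lower, leaving a 32 mm gap (y from -16 to +16 mm) for the bar.
- knob_foot (a point): Point on the table below the bar's free end, x = -75 mm in the stand's frame, same axes. Above it the bar turns up into a knob 16 mm thick whose top is 14 mm above the top of the bar, the highest part of the stand; the bow must pass over it with the loop around it.
There are look-alikes about, which are no part of the job. What is shaped like the bow but blue or purple is not meant.

How it is judged:
By the outcome, as a careful person would: the job done as asked, in the order asked, and still so for the second after the job is handed in, with the robot touching nothing.
It also fails if it takes over 64 s, if anything falls off the work surface, if the arm or the gripper's body presses on something with over 40 N, if the wrist force passes 120 N, or if a joint passes its speed limit or range.

ROBOT

A 6-joint arm with a two-finger parallel gripper is mounted at the origin on the work surface. World frame = base frame: x ahead of the robot, y to its left, z up, the work surface at z = 0. Lengths are in mm, angles in rad, forces in N, time in s.
With the tool pointing down it reaches from about 375 to 825 mm from the base axis. Payload 5.5 kg.
Tool frame: the origin (TCP) lies between the finger pads; the fingertips stand 22 mm ahead of it and the grasp point (between the pads) lies 3 mm ahead of it (env.tips_ahead is the distance from the TCP to the fingertips, in mm); z points along the fingers, y is the line along which they close (so a half turn about z gives the same grasp; the last joint's range is limited). The gripper opens to 85 mm and grips with 20 to 120 N. Pads are 22 mm wide; open, the fingers measure 114 mm over their backs; the gripper's body (76 mm by 85 mm) begins 54 mm behind the grasp point. The pads swing forward as they close: fully open they stand 13 mm farther back than shut.
Start: joints at [-1.35, 0.314, -0.047, 1.21, 0, 1.571], TCP at [131.403, -585.43, 253.299] pointing down, gripper open.
Joint ranges: [-2.67, 2.67], [-0.69, 1.73], [-1.03, 1.25], [-2.08, 2.16], [-1.42, 1.45], [-3.14, 3.14]. Speed limits (rad/s): [2.39, 2.39, 3.01, 3.14, 3.14, 3.14].

INTERFACE

Orientations are given as a unit quaternion [x, y, z, w].
In Python, from rig import env, imaging gives the robot as it stands.
- The arm moves only by the tool servo_tool, never from a script. Its argument "moves" is a list of rows, each an object with "linear": the shift along the tool's x, y, z in m, a list of three; "delta_rot": the turn, a rotation vector about the tool's x, y, z in rad, a list of three; "hand": the opening, from -1 (shut) to 1 (fully open). A call has exactly 10 rows; each row is the pose to reach, as a shift and turn from the pose commanded when the call began, along the tool's axes at that moment; what a row does not reach only later rows make up. A row lasts 1/10 s, in which the tool goes at most 50 mm and 8.59 degrees, less where a joint would pass 70% of its speed; a pose out of reach is approached as far as the arm can. A call with a gripper value outside its range is refused whole. The fingers move at their own pace and stop on an object; "grip_force" is the grip in N (left out, the last holds). Time passes only in rows, so rows that repeat a pose let the fingers close, or fill a call up. It gives the time, the measured TCP pose, the force, the opening and the grip force at its end, in the units of the state.
- env.get_state(): the state, without advancing time (a new reading comes with each control period).
- imaging.grab_frame(name): name is "scene" or "side" or "wrist"; returns the picture (384x512x3 uint8, red, green, blue); there is no depth.
- imaging.camera_model(name): a dict with "fx", "fy", "cx", "cy" (pixels), "T" (4x4, takes a point from camera to world coordinates). Camera axes: x right, y down, z forward; pixel columns grow to the right and rows downward; lengths in mm; the calibration is good to about 2 mm. A picture is of the moment at which its call begins: read the wrist's pose just before it. camera_model takes no time and is no camera call; for the wrist camera it gives the pose at the moment of the call.
- env.finish_job(): hands the job in; it is judged then, once.
The state is a dict: "time": time; "joint_pos": joint angles; "qd": joint speeds; "joint_torque": joint torques, N m; "tool_pos": TCP position; "tcp_rot": TCP orientation; "contact_force": force on the tool from outside, world axes, zero at the start; "moment": the same for the moment, N m; "grip_width": finger opening in mm; "finger_force": force on a finger pad.
Only numpy, scipy, OpenCV 4.12 (cv2) and the standard library are available. Lean on these libraries where they do the work, as an engineer would, in place of code of your own. Each camera call takes 0.05 s, during which the arm holds its last target. There are 200 camera calls.

## Working session

There is one attempt and no reset: what is moved stays moved. The work goes in short steps, Python scripts to look and compute and a tool call to move; the robot and the scene stay as the last step left them, time stands still between calls to the robot, and variables do not carry over. Pictures are saved under pics/ and viewed, at most 10 in all, crops included, and the job is handed in when it is done.

Besides the shell and the picture viewer there is one more tool, called after "Request:" as name(argument=value, ...), one argument or row to a line, values as JSON. servo_tool: Moves the arm, as the interface text tells. Its arguments: {"type":"object","properties":{"moves":{"type":"array"},"grip_force":{"type":"number"}},"required":["moves"]}

```bash
mkdir -p pics; ls; python3 - <<'E'
from rig import env, imaging
import cv2,numpy as np
s=env.get_state();print({k:np.round(v,3) for k,v in s.items()}, env.tips_ahead)
for n in ("scene","side"):
    f=imaging.grab_frame(n);cv2.imwrite(f"pics/{n}0.png",f[:,:,::-1])
    c=imaging.camera_model(n);print(n,c)
E
```

```text
pics
{'time': np.float64(0.0), 'joint_pos': array([-1.35 ,  0.314, -0.048,  1.21 , -0.   ,  1.571]), 'qd': array([ 0.001, -0.001,  0.001,  0.002,  0.001, -0.002]), 'joint_torque': array([ 0.0000e+00, -5.3958e+01,  3.3976e+01,  1.9000e-02,  0.0000e+00,
        0.0000e+00]), 'tool_pos': array([ 131.263, -584.882,  252.433]), 'tcp_rot': array([ 0.994,  0.11 , -0.   , -0.001]), 'contact_force': array([-0.148,  0.212, -0.273]), 'moment': array([0.002, 0.005, 0.02 ]), 'finger_force': np.float64(0.0), 'grip_width': np.float64(85.301)} 22.0
scene {'fx': 431.6907591520107, 'fy': 431.6907591520107, 'cx': 256.33840614609727, 'cy': 188.96033628449774, 'T': array([[-1.78286536e-01,  8.13834802e-01, -5.53070363e-01,
         1.15360970e+03],
       [ 9.83971119e-01,  1.49650831e-01, -9.69817787e-02,
         6.98320285e+01],
       [ 3.84029275e-03, -5.61495810e-01, -8.27470669e-01,
         1.06661943e+03],
       [ 0.00000000e+00,  0.00000000e+00,  0.00000000e+00,
         1.00000000e+00]])}
side {'fx': 348.40378817236797, 'fy': 348.40378817236797, 'cx': 249.55581074647193, 'cy': 194.6480911657896, 'T': array([[ 9.64066429e-01, -2.04753531e-01,  1.69268758e-01,
         3.59339374e+02],
       [-2.65337065e-01, -7.10660018e-01,  6.51581600e-01,
        -6.66104169e+02],
       [-1.31210946e-02, -6.73081221e-01, -7.39452166e-01,
         8.14666161e+02],
       [ 0.00000000e+00,  0.00000000e+00,  0.00000000e+00,
         1.00000000e+00]])}
```

View pics/scene0.png

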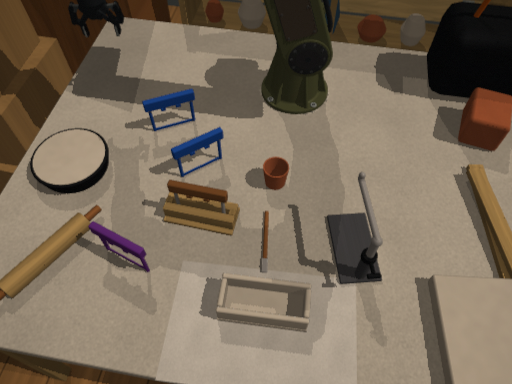

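View pics/side0.png

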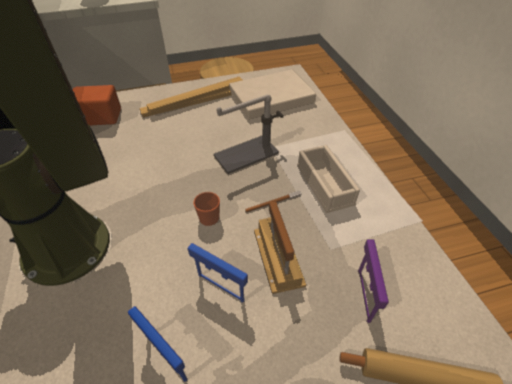

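The scene view shows four bow shapes: two blue (170,108) and (198,150), one purple (118,245), and the wooden one standing in the wooden rest (197,195). I choose the wooden one. The stand is at about (360,240), with the knob end at (362,177).

```bash
python3 - <<'E'
import cv2,numpy as np
a=cv2.imread("pics/scene0.png");b=cv2.imread("pics/side0.png")
def crop(im,x,y,w,h,k):
    c=cv2.resize(im[y:y+h,x:x+w],None,fx=k,fy=k,interpolation=cv2.INTER_CUBIC)
    for i in range(0,w,10): cv2.line(c,(i*k,0),(i*k,6 if (x+i)%50 else 16),(0,255,255),1)
    for j in range(0,h,10): cv2.line(c,(0,j*k),(6 if (y+j)%50 else 16,j*k),(0,255,255),1)
    return c
A=np.hstack([crop(a,150,170,100,75,4),crop(a,310,165,100,125,4)[:500] if 0 else np.zeros((300,0,3),np.uint8)])
cv2.imwrite("pics/c1.png",np.hstack([crop(a,150,160,100,130,4),crop(a,310,160,90,130,4)]))
cv2.imwrite("pics/c2.png",np.hstack([crop(b,240,180,80,120,5),crop(b,205,80,80,120,5)]))
E
```

```text
(no output)
```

View pics/c1.png

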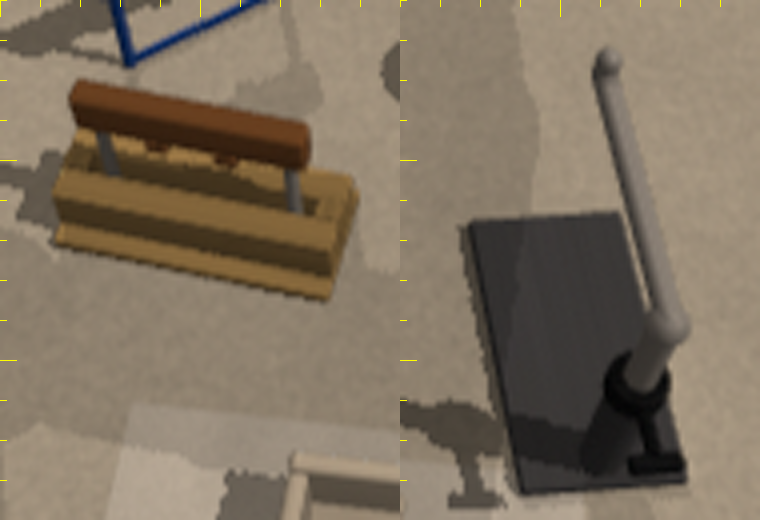

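View pics/c2.png

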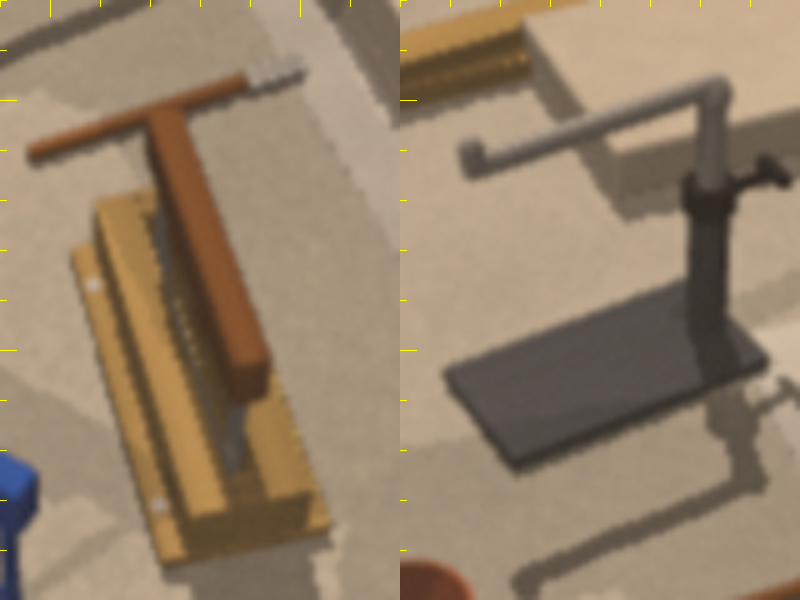

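The crops confirm the wooden, unpainted bow in the rest. In the scene crop its handle's top runs from about (76,90) to (306,131), and the knob (608,62) and elbow (670,325) are both clear. The side crop shows the same parts, so I triangulate.

```bash
cat > h.py <<'E'
from rig import env, imaging
import cv2,numpy as np
C={n:imaging.camera_model(n) for n in("scene","side")}
def ray(n,p):
    c=C[n];d=np.array([(p[0]-c['cx'])/c['fx'],(p[1]-c['cy'])/c['fy'],1]);T=c['T']
    return T[:3,3],T[:3,:3]@d
def atz(n,p,z):
    o,d=ray(n,p);return o+d*(z-o[2])/d[2]
def tri(p,q):
    o,d=ray("scene",p);o2,d2=ray("side",q)
    s=np.linalg.lstsq(np.c_[d,-d2],o2-o,rcond=None)[0];a=o+s[0]*d;b=o2+s[1]*d2
    return (a+b)/2,np.linalg.norm(a-b)
A=lambda u,v:(150+u/4-.4,160+v/4-.4)
B=lambda u,v:(310+(u-400)/4-.4,160+v/4-.4)
D=lambda u,v:(240+u/5-.4,180+v/5-.4)
E=lambda u,v:(205+(u-400)/5-.4,80+v/5-.4)
E
python3 - <<'E'
from h import *
np.set_printoptions(precision=1,suppress=True)
print("handle top scene",*[atz("scene",A(*p),143) for p in[(80,80),(308,122),(70,98),(302,142)]])
print("handle top side",*[atz("side",D(*p),143) for p in[(150,114),(187,108),(232,362),(268,352)]])
print("tri ends",tri(A(305,132),D(167,111)),tri(A(75,89),D(250,357)))
print("rest top scene",*[atz("scene",A(*p),52) for p in[(60,172),(82,130),(338,245),(357,185)]])
print("rest top side",*[atz("side",D(*p),52) for p in[(95,203),(190,518),(310,490)]])
print("plate scene",*[atz("scene",B(*p),12) for p in[(468,222),(620,212),(685,474),(520,487)]])
print("plate side",*[atz("side",E(*p),12) for p in[(445,373),(768,355),(515,462)]])
print("knob",tri(B(608,55),E(472,147)),"knobbase",tri(B(605,78),E(478,165)),"elbow",tri(B(670,322),E(717,88)))
print("mid bar",[ (round(t,2),)+tuple(tri(B(607+t*(668-607),75+t*(310-75)),E(480+s*(705-480),162+s*(90-162)))[0]) for t,s in((.5,.5),)])
E
```

```text
handle top scene [ 548.2 -267.4  143. ] [ 553.6 -113.3  143. ] [ 563.2 -269.6  143. ] [ 569.4 -113.7  143. ]
handle top side [ 555.2 -114.2  143. ] [ 574.6 -115.6  143. ] [ 545.8 -266.4  143. ] [ 563.3 -265.8  143. ]
tri ends (array([ 563.2, -114.1,  143.7]), np.float64(2.5612382854904507)) (array([ 555.1, -267.5,  143.7]), np.float64(2.5176304176322635))
rest top scene [ 566.6 -291.6   52. ] [ 530.  -286.7   52. ] [588.9 -89.6  52. ] [539.8 -86.6  52. ]
rest top side [532.6 -93.4  52. ] [ 522.3 -290.    52. ] [ 583.1 -291.6   52. ]
plate scene [500.9 158.3  12. ] [473.  264.2  12. ] [665.1 313.5  12. ] [693.3 208.9  12. ]
plate side [473.1 260.   12. ] [695.4 215.2  12. ] [500.1 159.2  12. ]
knob (array([498.7, 213.5, 222.2]), np.float64(1.3189596328851174)) knobbase (array([502.7, 216. , 206.1]), np.float64(1.3470547160226227)) elbow (array([665.6, 258.5, 205.2]), np.float64(1.4325404118541751))
mid bar [(0.5, np.float64(580.3749256783883), np.float64(239.13118971724055), np.float64(203.90821990252743))]
```

```bash
cat >> h.py <<'E'
from scipy.spatial.transform import Rotation as Ro
np.set_printoptions(precision=4,suppress=True)
def plan(x,y,z,b):
    s=env.get_state();R=Ro.from_quat(s['tcp_rot'])
    c,n=np.cos(b),np.sin(b)
    W=Ro.from_matrix(np.array([[-n,c,0],[c,n,0],[0,0,-1]]))
    d=(np.array([x,y,z])-s['tool_pos'])/1000
    print("t",s['time'],"pos",s['tool_pos'],"F",s['contact_force'],"w",s['grip_width'])
    print("linear",R.inv().apply(d),"rot",(R.inv()*W).as_rotvec())
def shift(x,y,z):
    R=Ro.from_quat(env.get_state()['tcp_rot']);print("shift",R.inv().apply(np.array([x,y,z])/1000))
E
python3 -c "
from h import *
plan(559.3,-190.8,215,-.053)"
```

```text
t 0.1 pos [ 131.2952 -584.9585  252.5286] F [-0.1599 -0.6266  0.5879] w 85.46025751867559
linear [ 0.5039 -0.2908  0.038 ] rot [-0.0013 -0.001  -1.297 ]
```

Request:
servo_tool(
  moves=[
    {"linear": [0.03,-0.017,0],"delta_rot": [0,0,-0.08],"hand": 1},
    {"linear": [0.07,-0.04,0],"delta_rot": [0,0,-0.2],"hand": 1},
    {"linear": [0.11,-0.063,0],"delta_rot": [0,0,-0.34],"hand": 1},
    {"linear": [0.15,-0.087,0],"delta_rot": [0,0,-0.48],"hand": 1},
    {"linear": [0.19,-0.11,0],"delta_rot": [0,0,-0.62],"hand": 1},
    {"linear": [0.23,-0.133,0],"delta_rot": [0,0,-0.76],"hand": 1},
    {"linear": [0.27,-0.156,0],"delta_rot": [0,0,-0.9],"hand": 1},
    {"linear": [0.31,-0.179,0],"delta_rot": [0,0,-1.04],"hand": 1},
    {"linear": [0.35,-0.202,0],"delta_rot": [0,0,-1.18],"hand": 1},
    {"linear": [0.39,-0.225,0],"delta_rot": [0,0,-1.297],"hand": 1},
  ],
)

```text
time: 1.1
tool_pos: [463.6, -278.8, 253.1]
tcp_rot: [0.724, 0.69, -0.0, -0.0]
contact_force: [0.2, -0.9, 0.7]
grip_width: 85.3
finger_force: 0.0
```

```bash
python3 -c "
from h import *
plan(559.3,-190.8,215,-.053)"
```

```text
t 1.1 pos [ 463.5997 -278.8295  253.0637] F [ 0.1755 -0.9336  0.7003] w 85.2520329899196
linear [0.0925 0.0914 0.038 ] rot [-0.0004 -0.0001  0.0054]
```

Request:
servo_tool(
  moves=[
    {"linear": [0.03,0.03,0.01],"delta_rot": [0,0,0],"hand": 1},
    {"linear": [0.06,0.06,0.025],"delta_rot": [0,0,0.005],"hand": 1},
    {"linear": [0.08,0.08,0.038],"delta_rot": [0,0,0.005],"hand": 1},
    {"linear": [0.0925,0.0914,0.038],"delta_rot": [0,0,0.005],"hand": 1},
    {"linear": [0.0925,0.0914,0.038],"delta_rot": [0,0,0.005],"hand": 1},
    {"linear": [0.0925,0.0914,0.038],"delta_rot": [0,0,0.005],"hand": 1},
    {"linear": [0.0925,0.0914,0.038],"delta_rot": [0,0,0.005],"hand": 1},
    {"linear": [0.0925,0.0914,0.038],"delta_rot": [0,0,0.005],"hand": 1},
    {"linear": [0.0925,0.0914,0.038],"delta_rot": [0,0,0.005],"hand": 1},
    {"linear": [0.0925,0.0914,0.038],"delta_rot": [0,0,0.005],"hand": 1},
  ],
)

```text
time: 2.1
tool_pos: [558.6, -193.5, 215.7]
tcp_rot: [0.728, 0.686, 0.0, 0.0]
contact_force: [-0.3, -0.2, 0.1]
grip_width: 85.4
finger_force: 0.0
```

```bash
python3 -c "
from h import *
plan(559.3,-190.8,126,-.053)
c=imaging.camera_model('wrist');f=imaging.grab_frame('wrist')
cv2.imwrite('pics/w1.png',f[:,:,::-1])
Ti=np.linalg.inv(c['T'])
for p in [(555.1,-267.5,143.5),(563.2,-114.1,143.5),(559.3,-190.8,143.5)]:
    q=Ti@np.r_[p,1];print(p,c['fx']*q[0]/q[2]+c['cx'],c['fy']*q[1]/q[2]+c['cy'])
"
```

```text
t 2.1 pos [ 558.5734 -193.4998  215.6524] F [-0.3468 -0.2191  0.1019] w 85.42366572437594
linear [0.0028 0.0005 0.0897] rot [ 0.0004  0.0002 -0.0059]
(555.1, -267.5, 143.5) 255.0430859903669 300.4214359388041
(563.2, -114.1, 143.5) 253.80569919533298 93.08754466462264
(559.3, -190.8, 143.5) 254.70943092498104 208.68276690477882
```

View pics/w1.png

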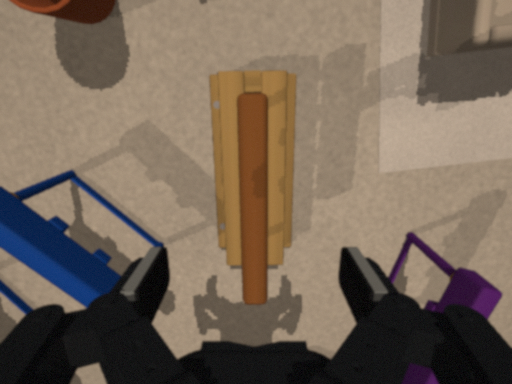

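Wrist view: the wooden handle runs from (253,94) to (255,303), against a predicted (254,93) to (255,300). The grasp line is centred between the fingers, so I go down and pinch.

Request:
servo_tool(
  moves=[
    {"linear": [0.001,0,0.02],"delta_rot": [0,0,-0.003],"hand": 1},
    {"linear": [0.002,0.0005,0.04],"delta_rot": [0,0,-0.006],"hand": 1},
    {"linear": [0.0028,0.0005,0.06],"delta_rot": [0,0,-0.006],"hand": 1},
    {"linear": [0.0028,0.0005,0.075],"delta_rot": [0,0,-0.006],"hand": 0.5},
    {"linear": [0.0028,0.0005,0.082],"delta_rot": [0,0,-0.006],"hand": 0},
    {"linear": [0.0028,0.0005,0.082],"delta_rot": [0,0,-0.006],"hand": -0.3},
    {"linear": [0.0028,0.0005,0.082],"delta_rot": [0,0,-0.006],"hand": -0.4},
    {"linear": [0.0028,0.0005,0.082],"delta_rot": [0,0,-0.006],"hand": -0.5},
    {"linear": [0.0028,0.0005,0.082],"delta_rot": [0,0,-0.006],"hand": -0.6},
    {"linear": [0.0028,0.0005,0.082],"delta_rot": [0,0,-0.006],"hand": -0.7},
  ],
  grip_force=45,
)

```text
time: 3.15
tool_pos: [560.1, -190.5, 134.5]
tcp_rot: [0.725, 0.688, 0.0, 0.001]
contact_force: [-0.8, -0.4, 5.9]
grip_width: 19.3
finger_force: 45.2
```

Request:
servo_tool(
  moves=[
    {"linear": [0,0,0],"delta_rot": [0,0,0],"hand": -1},
    {"linear": [0,0,0],"delta_rot": [0,0,0],"hand": -1},
    {"linear": [0,0,0],"delta_rot": [0,0,0],"hand": -1},
    {"linear": [0,0,0],"delta_rot": [0,0,0],"hand": -1},
    {"linear": [0,0,0],"delta_rot": [0,0,0],"hand": -1},
    {"linear": [0,0,-0.002],"delta_rot": [0,0,0],"hand": -1},
    {"linear": [0,0,-0.005],"delta_rot": [0,0,0],"hand": -1},
    {"linear": [0,0,-0.01],"delta_rot": [0,0,0],"hand": -1},
    {"linear": [0,0,-0.015],"delta_rot": [0,0,0],"hand": -1},
    {"linear": [0,0,-0.02],"delta_rot": [0,0,0],"hand": -1},
  ],
)

```text
time: 4.15
tool_pos: [559.5, -190.2, 153.7]
tcp_rot: [0.725, 0.689, -0.0, -0.0]
contact_force: [0.1, 0.6, -2.4]
grip_width: 19.2
finger_force: 44.0
```

Request:
servo_tool(
  moves=[
    {"linear": [0,0,-0.008],"delta_rot": [0,0,0],"hand": -1},
    {"linear": [0,0,-0.018],"delta_rot": [0,0,0],"hand": -1},
    {"linear": [0,0,-0.03],"delta_rot": [0,0,0],"hand": -1},
    {"linear": [0,0,-0.044],"delta_rot": [0,0,0],"hand": -1},
    {"linear": [0,0,-0.06],"delta_rot": [0,0,0],"hand": -1},
    {"linear": [0,0,-0.076],"delta_rot": [0,0,0],"hand": -1},
    {"linear": [0,0,-0.092],"delta_rot": [0,0,0],"hand": -1},
    {"linear": [0,0,-0.107],"delta_rot": [0,0,0],"hand": -1},
    {"linear": [0,0,-0.117],"delta_rot": [0,0,0],"hand": -1},
    {"linear": [0,0,-0.122],"delta_rot": [0,0,0],"hand": -1},
  ],
)

```text
time: 5.15
tool_pos: [560.0, -190.4, 277.1]
tcp_rot: [0.725, 0.688, 0.0, 0.001]
contact_force: [0.0, -0.3, -3.9]
grip_width: 19.3
finger_force: 44.1
```

```bash
python3 -c "
from h import *
plan(441,50,275,.1)
plan(432,196,275,.257)"
```

```text
t 5.15 pos [ 560.0349 -190.3645  277.0595] F [ 0.0252 -0.3349 -3.8553] w 19.29311090424946
linear [ 0.2339 -0.1314  0.0016] rot [ 0.002   0.0008 -0.152 ]
t 5.15 pos [ 560.0349 -190.3645  277.0595] F [ 0.0252 -0.3349 -3.8553] w 19.29311090424946
linear [ 0.3792 -0.148   0.0015] rot [ 0.0019  0.0009 -0.309 ]
```

Request:
servo_tool(
  moves=[
    {"linear": [0.012,-0.007,0],"delta_rot": [0,0,-0.01],"hand": -1},
    {"linear": [0.036,-0.02,0],"delta_rot": [0,0,-0.025],"hand": -1},
    {"linear": [0.066,-0.037,0],"delta_rot": [0,0,-0.045],"hand": -1},
    {"linear": [0.098,-0.055,0],"delta_rot": [0,0,-0.065],"hand": -1},
    {"linear": [0.13,-0.073,0],"delta_rot": [0,0,-0.085],"hand": -1},
    {"linear": [0.162,-0.091,0],"delta_rot": [0,0,-0.105],"hand": -1},
    {"linear": [0.192,-0.108,0],"delta_rot": [0,0,-0.125],"hand": -1},
    {"linear": [0.214,-0.12,0],"delta_rot": [0,0,-0.14],"hand": -1},
    {"linear": [0.228,-0.128,0],"delta_rot": [0,0,-0.15],"hand": -1},
    {"linear": [0.234,-0.131,0],"delta_rot": [0,0,-0.152],"hand": -1},
  ],
)

```text
time: 6.15
tool_pos: [439.0, 51.8, 274.8]
tcp_rot: [0.67, 0.742, -0.0, -0.001]
contact_force: [1.4, 0.1, -3.1]
grip_width: 19.4
finger_force: 44.4
```

```bash
python3 -c "
from h import *
plan(432,196,275,.257)"
```

```text
t 6.15 pos [439.0457  51.763  274.7835] F [ 1.4457  0.149  -3.0549] w 19.369933248510993
linear [ 0.1442  0.0078 -0.0002] rot [-0.0013 -0.0006 -0.1544]
```

Request:
servo_tool(
  moves=[
    {"linear": [0.008,0.0005,0],"delta_rot": [0,0,-0.01],"hand": -1},
    {"linear": [0.024,0.0015,0],"delta_rot": [0,0,-0.025],"hand": -1},
    {"linear": [0.044,0.0025,0],"delta_rot": [0,0,-0.045],"hand": -1},
    {"linear": [0.066,0.0035,0],"delta_rot": [0,0,-0.07],"hand": -1},
    {"linear": [0.088,0.005,0],"delta_rot": [0,0,-0.095],"hand": -1},
    {"linear": [0.108,0.006,0],"delta_rot": [0,0,-0.12],"hand": -1},
    {"linear": [0.126,0.007,0],"delta_rot": [0,0,-0.14],"hand": -1},
    {"linear": [0.138,0.0075,0],"delta_rot": [0,0,-0.15],"hand": -1},
    {"linear": [0.144,0.0078,0],"delta_rot": [0,0,-0.154],"hand": -1},
    {"linear": [0.144,0.0078,0],"delta_rot": [0,0,-0.154],"hand": -1},
  ],
)

```text
time: 7.15
tool_pos: [434.3, 194.6, 275.1]
tcp_rot: [0.612, 0.791, -0.0, -0.0]
contact_force: [-0.9, -0.2, -1.2]
grip_width: 19.4
finger_force: 44.4
```

```bash
python3 - <<'E'
from h import *
def crop(im,x,y,w,h,k):
    c=cv2.resize(im[y:y+h,x:x+w],None,fx=k,fy=k,interpolation=cv2.INTER_CUBIC)
    for i in range(0,w,10): cv2.line(c,(i*k,0),(i*k,6 if (x+i)%50 else 16),(0,255,255),1)
    for j in range(0,h,10): cv2.line(c,(0,j*k),(6 if (y+j)%50 else 16,j*k),(0,255,255),1)
    return c
a=imaging.grab_frame("scene")[:,:,::-1];b=imaging.grab_frame("side")[:,:,::-1]
cv2.imwrite("pics/d1.png",np.hstack([crop(a,300,110,100,150,4),crop(b,180,60,100,150,4)]))
plan(432,196,275,.257)
E
```

```text
t 7.25 pos [434.2315 193.8244 275.1462] F [ 0.5693  0.3947 -2.2605] w 19.31513406631579
linear [ 0.0027 -0.0016  0.0001] rot [-0.0004  0.0005 -0.0036]
```

View pics/d1.png

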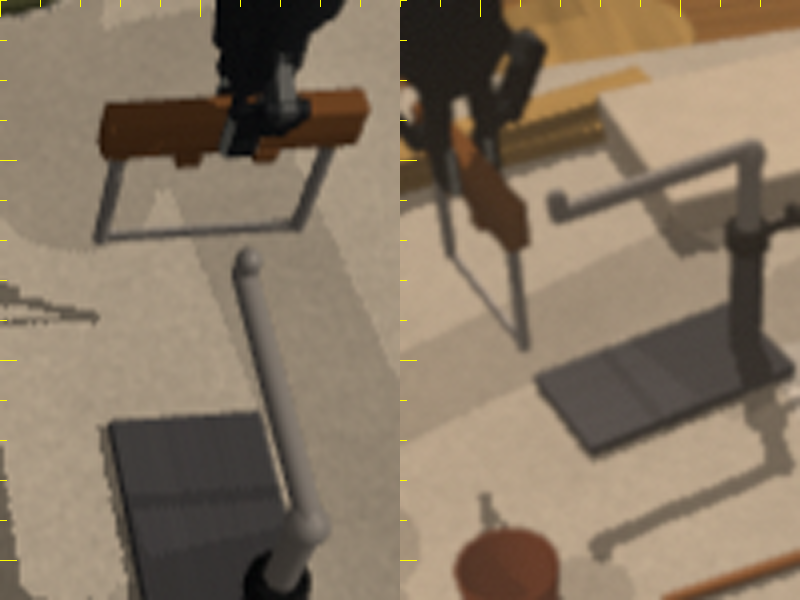

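The picture shows the bow held level and square in front of the knob: blade at (95–300,235) in the left crop, knob at (248,260). The estimated bar top is about 212, so the bow's current height leaves about 20 mm over the knob. I move along the bar.

```bash
python3 -c "
from h import *
print(tri((300+248/4-.4,110+252/4-.4),(180+157/4-.4,60+193/4-.4)))
plan(480,209.4,275,.257)
plan(571.1,233.3,275,.257)"
```

```text
(array([498.8532, 213.0416, 226.0225]), np.float64(0.30065438539054545))
t 7.25 pos [434.2315 193.8244 275.1462] F [ 0.5693  0.3947 -2.2605] w 19.31513406631579
linear [0.0036 0.0482 0.0001] rot [-0.0004  0.0005 -0.0036]
t 7.25 pos [434.2315 193.8244 275.1462] F [ 0.5693  0.3947 -2.2605] w 19.31513406631579
linear [0.0039 0.1424 0.0001] rot [-0.0004  0.0005 -0.0036]
```

Request:
servo_tool(
  moves=[
    {"linear": [0.003,0.006,0],"delta_rot": [0,0,-0.003],"hand": -1},
    {"linear": [0.004,0.018,0],"delta_rot": [0,0,-0.0036],"hand": -1},
    {"linear": [0.004,0.034,0],"delta_rot": [0,0,-0.0036],"hand": -1},
    {"linear": [0.004,0.052,0],"delta_rot": [0,0,-0.0036],"hand": -1},
    {"linear": [0.004,0.071,0],"delta_rot": [0,0,-0.0036],"hand": -1},
    {"linear": [0.004,0.09,0],"delta_rot": [0,0,-0.0036],"hand": -1},
    {"linear": [0.004,0.108,0],"delta_rot": [0,0,-0.0036],"hand": -1},
    {"linear": [0.004,0.124,0],"delta_rot": [0,0,-0.0036],"hand": -1},
    {"linear": [0.004,0.136,0],"delta_rot": [0,0,-0.0036],"hand": -1},
    {"linear": [0.004,0.1424,0],"delta_rot": [0,0,-0.0036],"hand": -1},
  ],
)

```text
time: 8.25
tool_pos: [572.8, 234.1, 274.6]
tcp_rot: [0.611, 0.792, -0.0, 0.0]
contact_force: [-1.4, 1.0, -2.9]
grip_width: 19.3
finger_force: 44.5
```

Request:
servo_tool(
  moves=[
    {"linear": [0,0,0.001],"delta_rot": [0,0,0],"hand": -1},
    {"linear": [0,0,0.003],"delta_rot": [0,0,0],"hand": -1},
    {"linear": [0,0,0.006],"delta_rot": [0,0,0],"hand": -1},
    {"linear": [0,0,0.009],"delta_rot": [0,0,0],"hand": -1},
    {"linear": [0,0,0.012],"delta_rot": [0,0,0],"hand": -1},
    {"linear": [0,0,0.015],"delta_rot": [0,0,0],"hand": -1},
    {"linear": [0,0,0.017],"delta_rot": [0,0,0],"hand": -1},
    {"linear": [0,0,0.018],"delta_rot": [0,0,0],"hand": -1},
    {"linear": [0,0,0.018],"delta_rot": [0,0,0],"hand": -1},
    {"linear": [0,0,0.018],"delta_rot": [0,0,0],"hand": -1},
  ],
)

```text
time: 9.25
tool_pos: [571.1, 234.1, 257.4]
tcp_rot: [0.61, 0.792, 0.0, 0.0]
contact_force: [0.3, 0.9, -2.5]
grip_width: 19.3
finger_force: 44.5
```

```bash
python3 - <<'E'
from h import *
def crop(im,x,y,w,h,k):
    return cv2.resize(im[y:y+h,x:x+w],None,fx=k,fy=k,interpolation=cv2.INTER_CUBIC)
plan(571.1,233.3,257,.257)
a=imaging.grab_frame("scene")[:,:,::-1];b=imaging.grab_frame("side")[:,:,::-1]
cv2.imwrite("pics/d2.png",np.hstack([crop(a,310,130,100,120,4),crop(b,190,60,100,120,4)]))
E
```

```text
t 9.25 pos [571.0963 234.0507 257.4157] F [ 0.2632  0.8594 -2.5367] w 19.333953537998017
linear [-0.0007 -0.0002  0.0004] rot [ 0.0002 -0.      0.0007]
```

View pics/d2.png

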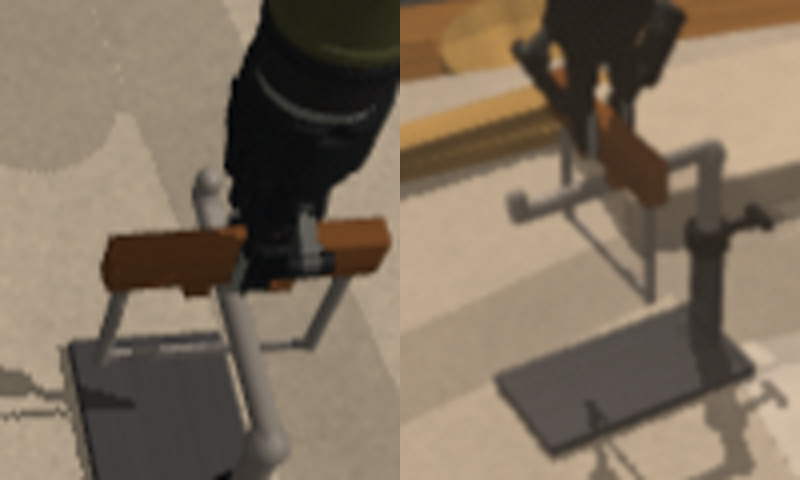

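The loop is around the bar: blocks at (195,290) and (283,285) in the left crop, with the bar at (237,290) between them. I lower softly, watching the force.

Request:
servo_tool(
  moves=[
    {"linear": [0,0,0.001],"delta_rot": [0,0,0],"hand": -1},
    {"linear": [0,0,0.002],"delta_rot": [0,0,0],"hand": -1},
    {"linear": [0,0,0.0035],"delta_rot": [0,0,0],"hand": -1},
    {"linear": [0,0,0.005],"delta_rot": [0,0,0],"hand": -1},
    {"linear": [0,0,0.0065],"delta_rot": [0,0,0],"hand": -1},
    {"linear": [0,0,0.008],"delta_rot": [0,0,0],"hand": -1},
    {"linear": [0,0,0.009],"delta_rot": [0,0,0],"hand": -1},
    {"linear": [0,0,0.01],"delta_rot": [0,0,0],"hand": -1},
    {"linear": [0,0,0.01],"delta_rot": [0,0,0],"hand": -1},
    {"linear": [0,0,0.01],"delta_rot": [0,0,0],"hand": -1},
  ],
)

```text
time: 10.35
tool_pos: [571.1, 234.0, 247.3]
tcp_rot: [0.61, 0.792, -0.0, -0.0]
contact_force: [0.6, 0.6, -2.9]
grip_width: 19.4
finger_force: 44.5
```

Request:
servo_tool(
  moves=[
    {"linear": [0,0,0.0005],"delta_rot": [0,0,0],"hand": -1},
    {"linear": [0,0,0.001],"delta_rot": [0,0,0],"hand": -1},
    {"linear": [0,0,0.0015],"delta_rot": [0,0,0],"hand": -1},
    {"linear": [0,0,0.002],"delta_rot": [0,0,0],"hand": -1},
    {"linear": [0,0,0.0025],"delta_rot": [0,0,0],"hand": -1},
    {"linear": [0,0,0.003],"delta_rot": [0,0,0],"hand": -1},
    {"linear": [0,0,0.0035],"delta_rot": [0,0,0],"hand": -1},
    {"linear": [0,0,0.004],"delta_rot": [0,0,0],"hand": -1},
    {"linear": [0,0,0.004],"delta_rot": [0,0,0],"hand": -1},
    {"linear": [0,0,0.004],"delta_rot": [0,0,0],"hand": -1},
  ],
)

```text
time: 11.35
tool_pos: [571.0, 234.0, 243.3]
tcp_rot: [0.61, 0.792, -0.0, -0.0]
contact_force: [-0.5, 0.3, -2.6]
grip_width: 19.1
finger_force: 44.5
```

Request:
servo_tool(
  moves=[
    {"linear": [0,0,0.0005],"delta_rot": [0,0,0],"hand": -1},
    {"linear": [0,0,0.001],"delta_rot": [0,0,0],"hand": -1},
    {"linear": [0,0,0.0015],"delta_rot": [0,0,0],"hand": -1},
    {"linear": [0,0,0.002],"delta_rot": [0,0,0],"hand": -1},
    {"linear": [0,0,0.002],"delta_rot": [0,0,0],"hand": -1},
    {"linear": [0,0,0.002],"delta_rot": [0,0,0],"hand": -1},
    {"linear": [0,0,0.002],"delta_rot": [0,0,0],"hand": -1},
    {"linear": [0,0,0.002],"delta_rot": [0,0,0],"hand": -1},
    {"linear": [0,0,0.002],"delta_rot": [0,0,0],"hand": -1},
    {"linear": [0,0,0.002],"delta_rot": [0,0,0],"hand": -1},
  ],
)

```text
time: 12.35
tool_pos: [571.1, 234.0, 241.3]
tcp_rot: [0.61, 0.792, 0.0, 0.0]
contact_force: [0.6, 0.5, -2.9]
grip_width: 19.4
finger_force: 44.5
```

Request:
servo_tool(
  moves=[
    {"linear": [0,0,0.0005],"delta_rot": [0,0,0],"hand": -1},
    {"linear": [0,0,0.001],"delta_rot": [0,0,0],"hand": -1},
    {"linear": [0,0,0.0015],"delta_rot": [0,0,0],"hand": -1},
    {"linear": [0,0,0.002],"delta_rot": [0,0,0],"hand": -1},
    {"linear": [0,0,0.002],"delta_rot": [0,0,0],"hand": -1},
    {"linear": [0,0,0.002],"delta_rot": [0,0,0],"hand": -1},
    {"linear": [0,0,0.002],"delta_rot": [0,0,0],"hand": -1},
    {"linear": [0,0,0.002],"delta_rot": [0,0,0],"hand": -1},
    {"linear": [0,0,0.002],"delta_rot": [0,0,0],"hand": -1},
    {"linear": [0,0,0.002],"delta_rot": [0,0,0],"hand": -1},
  ],
)

```text
time: 13.35
tool_pos: [571.0, 234.0, 239.3]
tcp_rot: [0.61, 0.792, 0.0, -0.0]
contact_force: [-1.0, 0.1, -2.3]
grip_width: 19.5
finger_force: 44.5
```

Request:
servo_tool(
  moves=[
    {"linear": [0,0,0.0005],"delta_rot": [0,0,0],"hand": -1},
    {"linear": [0,0,0.001],"delta_rot": [0,0,0],"hand": -1},
    {"linear": [0,0,0.001],"delta_rot": [0,0,0],"hand": -1},
    {"linear": [0,0,0.0015],"delta_rot": [0,0,0],"hand": -1},
    {"linear": [0,0,0.0015],"delta_rot": [0,0,0],"hand": -1},
    {"linear": [0,0,0.0015],"delta_rot": [0,0,0],"hand": -1},
    {"linear": [0,0,0.0015],"delta_rot": [0,0,0],"hand": -1},
    {"linear": [0,0,0.0015],"delta_rot": [0,0,0],"hand": -1},
    {"linear": [0,0,0.0015],"delta_rot": [0,0,0],"hand": -1},
    {"linear": [0,0,0.0015],"delta_rot": [0,0,0],"hand": -1},
  ],
)

```text
time: 14.35
tool_pos: [571.1, 234.0, 237.8]
tcp_rot: [0.61, 0.792, 0.0, 0.0]
contact_force: [-2.1, -0.3, 2.6]
grip_width: 18.9
finger_force: 44.9
```

```bash
python3 - <<'E'
from h import *
F=[]
for i in range(4):
    imaging.grab_frame("side");s=env.get_state();F.append(np.r_[s['contact_force'],s['moment'],s['tool_pos'][2]])
print(np.array(F),np.mean(F,0))
E
```

```text
[[ -1.5798  -0.8396   1.0492  -0.0786   0.3709   0.02   237.8353]
 [ -2.0067   0.5898   0.5204  -0.0667   0.3703   0.0414 237.8286]
 [ -0.8951  -0.6932   1.1608  -0.0581   0.3335  -0.0136 237.8054]
 [ -1.3061   0.0458   0.1402  -0.0895   0.3773   0.0464 237.8214]] [ -1.4469  -0.2243   0.7177  -0.0732   0.363    0.0236 237.8227]
```

Contact: the load went from −2.7 to about +0.8 N, so the bar carries a bit more than the bow's weight. The bar top is about 212, as seen. I release slowly.

Request:
servo_tool(
  moves=[
    {"linear": [0,0,0],"delta_rot": [0,0,0],"hand": -1},
    {"linear": [0,0,0],"delta_rot": [0,0,0],"hand": -1},
    {"linear": [0,0,0],"delta_rot": [0,0,0],"hand": -0.53},
    {"linear": [0,0,0],"delta_rot": [0,0,0],"hand": -0.5},
    {"linear": [0,0,0],"delta_rot": [0,0,0],"hand": -0.47},
    {"linear": [0,0,0],"delta_rot": [0,0,0],"hand": -0.44},
    {"linear": [0,0,0],"delta_rot": [0,0,0],"hand": -0.4},
    {"linear": [0,0,0],"delta_rot": [0,0,0],"hand": -0.35},
    {"linear": [0,0,0],"delta_rot": [0,0,0],"hand": -0.25},
    {"linear": [0,0,0],"delta_rot": [0,0,0],"hand": -0.1},
  ],
  grip_force=20,
)

```text
time: 15.55
tool_pos: [571.1, 234.0, 237.8]
tcp_rot: [0.61, 0.792, 0.0, 0.0]
contact_force: [-0.1, -0.3, -0.0]
grip_width: 38.4
finger_force: 0.0
```

```bash
python3 - <<'E'
from h import *
def crop(im,x,y,w,h,k):
    return cv2.resize(im[y:y+h,x:x+w],None,fx=k,fy=k,interpolation=cv2.INTER_CUBIC)
a=imaging.grab_frame("scene")[:,:,::-1];b=imaging.grab_frame("side")[:,:,::-1]
cv2.imwrite("pics/d3.png",np.hstack([crop(a,310,130,100,120,4),crop(b,190,60,100,120,4)]))
print(env.get_state()['contact_force'],env.get_state()['grip_width'])
E
```

```text
[-0.1981 -0.5341  0.283 ] 38.52432336506423
```

View pics/d3.png

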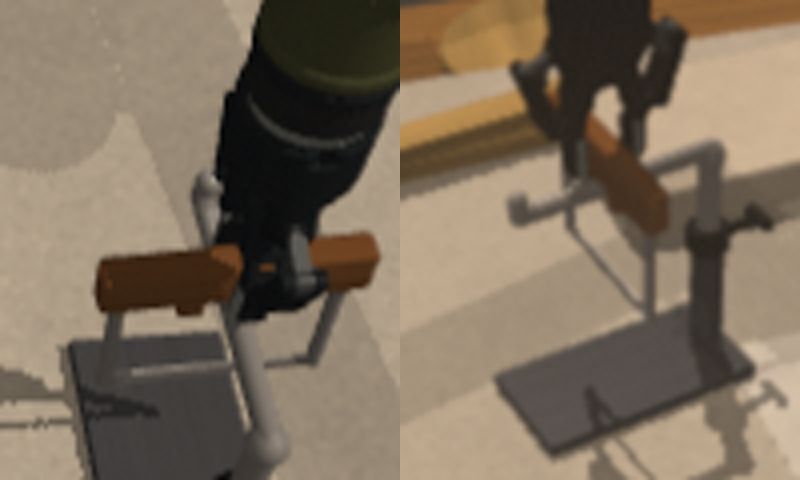

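The fingers are clear on both sides and the bow hangs level on the bar, which is still between the blocks. I back straight up.

Request:
servo_tool(
  moves=[
    {"linear": [0,0,-0.002],"delta_rot": [0,0,0],"hand": -0.1},
    {"linear": [0,0,-0.006],"delta_rot": [0,0,0],"hand": -0.1},
    {"linear": [0,0,-0.012],"delta_rot": [0,0,0],"hand": -0.1},
    {"linear": [0,0,-0.02],"delta_rot": [0,0,0],"hand": -0.1},
    {"linear": [0,0,-0.03],"delta_rot": [0,0,0],"hand": -0.1},
    {"linear": [0,0,-0.042],"delta_rot": [0,0,0],"hand": -0.1},
    {"linear": [0,0,-0.056],"delta_rot": [0,0,0],"hand": -0.1},
    {"linear": [0,0,-0.07],"delta_rot": [0,0,0],"hand": -0.1},
    {"linear": [0,0,-0.08],"delta_rot": [0,0,0],"hand": -0.1},
    {"linear": [0,0,-0.085],"delta_rot": [0,0,0],"hand": -0.1},
  ],
)

```text
time: 16.65
tool_pos: [571.5, 234.2, 324.5]
tcp_rot: [0.61, 0.792, 0.001, 0.001]
contact_force: [-0.2, 0.3, -0.7]
grip_width: 38.4
finger_force: 0.0
```

Request:
servo_tool(
  moves=[
    {"linear": [0,0,-0.005],"delta_rot": [0,0,0],"hand": -0.1},
    {"linear": [0,0,-0.01],"delta_rot": [0,0,0],"hand": -0.1},
    {"linear": [0,0,-0.01],"delta_rot": [0,0,0],"hand": -0.1},
    {"linear": [0,0,-0.01],"delta_rot": [0,0,0],"hand": -0.1},
    {"linear": [0,0,-0.01],"delta_rot": [0,0,0],"hand": -0.1},
    {"linear": [0,0,-0.01],"delta_rot": [0,0,0],"hand": -0.1},
    {"linear": [0,0,-0.01],"delta_rot": [0,0,0],"hand": -0.1},
    {"linear": [0,0,-0.01],"delta_rot": [0,0,0],"hand": -0.1},
    {"linear": [0,0,-0.01],"delta_rot": [0,0,0],"hand": -0.1},
    {"linear": [0,0,-0.01],"delta_rot": [0,0,0],"hand": -0.1},
  ],
)

```text
time: 17.65
tool_pos: [571.0, 234.0, 332.8]
tcp_rot: [0.61, 0.792, 0.0, 0.0]
contact_force: [-0.1, -0.1, -0.7]
grip_width: 38.3
finger_force: 0.0
```

```bash
python3 - <<'E'
from h import *
def crop(im,x,y,w,h,k):
    return cv2.resize(im[y:y+h,x:x+w],None,fx=k,fy=k,interpolation=cv2.INTER_CUBIC)
a=imaging.grab_frame("scene")[:,:,::-1]
for i in range(10): imaging.grab_frame("scene")
a2=imaging.grab_frame("scene")[:,:,::-1];b=imaging.grab_frame("side")[:,:,::-1]
print("motion",np.abs(a.astype(int)-a2)[150:260,310:400].max())
cv2.imwrite("pics/d4.png",np.hstack([crop(a2,310,130,100,120,4),crop(b,190,60,100,120,4)]))
E
```

```text
motion 7
```

View pics/d4.png

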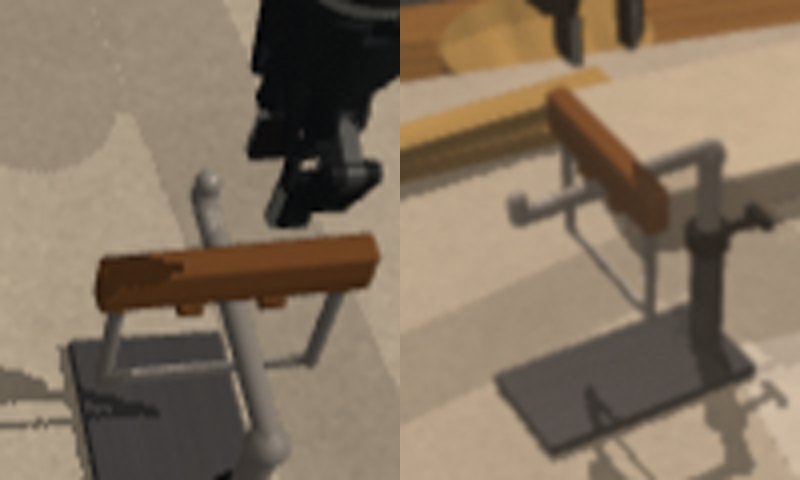

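The bow hangs level and still. In the left crop the bar (235,305) lies between the blocks at (190,308) and (270,302), and the gripper is clear above.

```bash
python3 -c "
from rig import env
print(env.finish_job())"
```

```text
the job is handed in; nothing more can be done
None
```

The bow hangs straight and still on the bar, with the bar (top found at about 212 mm) between the two blocks; the gripper is clear and the job was handed in at about 18 s, with no verdict returned.

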